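# Scan the film tin, then hold the hot drying capsule over it with tongs

## Task

Turn the open film tin where it stands until its barcode label squarely faces the scanner's window, and let go of it. Then pick up the tongs, close them on the round drying capsule in the steel tray (it is fresh from the oven: only the tongs may touch it) and lift it upright to just above the open mouth of the tin, ready to go in. Finish while still holding it there in the squeezed tongs; leave the tin upright with its label facing the scanner and everything else where it is.

Things in the scene. Friction and masses are not known exactly. Their poses are not given: they have to be found in the camera images.
- scanner: Grey barcode scanner block fixed to the table, 84 mm (its x) by 70 mm (its y) and 80 mm high on a 100 by 90 mm base plate. Origin under its centre, z up; its dark reading window is in its -y face, so it looks along its own -y.
- window (a point): Middle of the scanner's reading window, 38 mm from the scanner's centre towards its -y, 44 mm above the table.
- tin: Open aluminium film tin, loose on the table, centre 80-104 mm before the window: outside diameter 58 mm, 90 mm high, wall 3 mm, 0.22 kg; black film roll inside to z = 34 mm. Origin under its centre, z up; +x points out through the white barcode label, and must be turned to the scanner's +y. The label starts 40-150 degrees clockwise (from above) away from the scanner.
- label (a point): Middle of the barcode label on the side of the tin, 29 mm from the tin's axis, 44 mm above its underside.
- tray: Fixed steel drying tray, 140 mm (its x) by 270 mm (its y), floor 3 mm thick, rim 12 mm high. Origin under its centre, z up. The capsule and the two flat canisters stand in it in a row along its y, 80 mm apart.
- capsule: The round drying capsule: upright aluminium cylinder with small perforations, diameter 30 mm, 45 mm high, about 40 g, standing loose in the tray. The only round thing there. Origin at the centre of its underside, z up. To be touched by the tongs only.
- tongs: Steel tongs lying flat, 0.12 kg. Origin midway between the arms at the grip, level with their undersides; +x points to the jaws, z up; the arms close in the x-y plane. Hinge pin at x = -100 mm (spring loop to -126), jaws centred on x = +85 mm, ending at +101. Grip both arms together, across y, at x = -35 to +35 mm.
- tongs_left: Arm on the +y side of tongs, a strip 22 mm high with a cupped jaw. Its origin is its pin, 100 mm behind and 6 mm beside that of tongs. Over both arms the grip is 61 mm wide at rest at x = 0 (59 at x = -35, 63 at +35), 56 mm and parallel when a little closed, 44 mm with the jaws closed on the capsule. Sprung open: 8 N on each side starts to close them, 12 N closes them onto the capsule.
- tongs_right: The mirror arm on the -y side; both arms are sprung alike.
- jaw_left (a point): Inside of the left cupped jaw, at its deepest line, 11 mm above the underside of the tongs. At rest the jaw points are 64 mm apart and the lips of the jaws 54 mm; with the grip closed to 56 mm the lips are about 45 mm apart, enough for the capsule; closed on the capsule the points are about 33 mm apart.
- jaw_right (a point): The same point of the right jaw.
- canister1: Flat aluminium drying canister, 56 by 36 mm, 22 mm high, in the tray: leave alone. Origin at the centre of its underside.
- canister2: Another flat canister just like it: leave alone.
- closed_tin: Larger closed tin, diameter 75 mm, 110 mm high, behind the work: leave alone. Origin under its centre.
- tin_lid: Screw lid of the open tin, a disc of diameter 62 mm, 16 mm high: leave alone. Origin under its centre.
- reel: Microfilm reel lying flat, diameter 92 mm, 40 mm high: leave alone. Origin under its centre.
- tape: Roll of brown tape lying flat, diameter 92 mm, 24 mm high: leave alone. Origin under its centre.
- brush: Dusting brush lying on the table beside the tray, about 200 mm long: leave alone.
Mind the look-alikes: they are no part of the job. What is shaped like the tin but orange or red is not meant. What is shaped like the tongs but red is not meant.

How it is judged:
By the outcome, as a careful person would: the job done as asked, in the order asked, and still so for the second after the job is handed in, while the arm keeps its last pose, push and grip.
It also fails if it takes over 64 s, if anything falls off the work surface, if the arm or the gripper's body presses on something with over 40 N, if the wrist force passes 120 N, or if a joint passes its speed limit or range.

## Robot

A 6-joint arm with a two-finger parallel gripper is mounted at the origin on the work surface. World frame = base frame: x ahead of the robot, y to its left, z up, the work surface at z = 0. Lengths are in mm, angles in degrees, forces in N, time in s.
With the tool pointing down it reaches from about 350 to 725 mm from the base axis. Payload 4.3 kg.
Tool frame: the origin (TCP) lies on the centre line of the jaws, within the pads' length; the fingertips stand 14 mm ahead of it and the grasp point (between the pads) lies 5 mm behind it (manip.tips_ahead is the distance from the TCP to the fingertips, in mm); z points along the fingers, y is the line along which they close (so a half turn about z gives the same grasp; the last joint's range is limited). The gripper opens to 85 mm and grips with 20 to 120 N. Pads are 22 mm wide; open, the fingers measure 114 mm over their backs; the gripper's body (76 mm by 85 mm) begins 54 mm behind the grasp point. The pads swing forward as they close: fully open they stand 13 mm farther back than shut.
Start: joints at [60.315, 21.618, 4.641, 73.018, 0, 83.68], TCP at [228.05, 527.881, 245.329] pointing down, gripper open.
Joint ranges: [-156.06, 156.06], [-48.1, 94.91], [-58.44, 69.94], [-101.28, 121.22], [-78.64, 73.56], [-180, 180]. Speed limits (degrees/s): [147.25, 147.25, 180, 180, 180, 180].

## Interface

Orientations are given as [roll, pitch, yaw] about the fixed x, y, z axes, in that order (R = Rz(yaw) Ry(pitch) Rx(roll)).
In Python, from station import manip gives the robot as it stands.
- The arm moves only by the tool drive_tool, never from a script. Its argument "rows" is a list of rows, each an object of numbers: "dx", "dy", "dz": the shift along the tool's x, y, z in m; "wx", "wy", "wz": the turn, a rotation vector about the tool's x, y, z in rad. A call has 1 to 8 rows; each row shifts and turns the commanded pose from where the row before left it, along the tool's axes as they then stand; what a row does not reach is not made up. A row lasts 1/10 s, in which the tool goes at most 50 mm and 8.59 degrees, less where a joint would pass 70% of its speed; a pose out of reach is approached as far as the arm can. A call with a gripper value outside its range is refused whole. "claw" is the opening, from 0 (shut) to 1 (fully open), set as the call begins (left out, the last holds). The fingers move at their own pace and stop on an object; "grip_force" is the grip in N (left out, the last holds). Time passes only in rows, so rows that do not move let the fingers close. It gives the time, the measured TCP pose, the force, the opening and the grip force at its end, in the units of the state.
- manip.observe(): the state, without advancing time (a new reading comes with each control period).
- manip.read_camera(name): name is "side" or "top"; returns (picture, depth): 480x640x3 uint8, blue, green, red; 480x640 float32, mm along the optical axis (not along the pixel's ray), 0 where there is no reading.
- manip.camera_info(name): a dict with "fx", "fy", "cx", "cy" (pixels), "k1" (the pictures are not rectified: a ray, as slopes to the right and down, at radius r is drawn at 1 + k1 r^2 times it, then the intrinsics apply), "extrinsics" (4x4, takes a point from world to camera coordinates). Camera axes: x right, y up, looking along -z (the intrinsics and any distortion apply to the point x, -y, -z); pixel columns grow to the right and rows downward; lengths in mm; the calibration is good to about 2 mm. A picture is of the moment at which its call begins. camera_info takes no time and is no camera call.
- manip.close_job(): hands the job in; it is judged then, once.
Trained networks look in the newest picture that a camera, given by its name, has taken for a name from the list of things; names that differ only in an ending like _2 or _b are one class to them, and where a whole thing is asked for, a point or a joint stands for the part that bears it (a point fixed in the world has none). Each returns a list of dicts, best first, with "conf" (0 to 1); they miss things now and then, are a little off and sometimes report something else, mostly with a low value. They report only what shows in the picture. A call takes as long as a camera call. They do not tell look-alikes from the thing itself.
- manip.look_for(target, camera): "at" ([x, y, z] in mm, in world coordinates, good to about 4 mm: the middle of the surface that is visible of it).
- manip.masks_of(target, camera): "pixels" (480x640 bool, what is visible of it).
The state is a dict: "time": time; "joints": joint angles; "dq": joint speeds; "joint_efforts": joint torques, N m; "position": TCP position; "tcp_rot": TCP orientation; "ft_force": force on the tool from outside, world axes, zero at the start; "moment": the same for the moment, N m; "grip_width": finger opening in mm; "grip_force": force on a finger pad.
Only numpy, scipy, OpenCV 4.12 (cv2) and the standard library are available. Lean on these libraries where they do the work, as an engineer would, in place of code of your own. Each camera call takes 0.05 s, during which the arm holds its last target. There are 200 camera calls.

## Working session

There is one attempt and no reset: what is moved stays moved. The work goes in short steps, Python scripts to look and compute and a tool call to move; the robot and the scene stay as the last step left them, time stands still between calls to the robot, and variables do not carry over. Pictures are saved under pics/ and viewed, at most 11 in all, crops included, and the job is handed in when it is done.

Besides the shell and the picture viewer there is one more tool, called after "Request:" as name(argument=value, ...) on one line, values as JSON. drive_tool: Moves the arm, as the interface text tells. Its arguments: {"type":"object","properties":{"rows":{"type":"array","items":{"type":"object","properties":{"dx":{"type":"number"},"dy":{"type":"number"},"dz":{"type":"number"},"wx":{"type":"number"},"wy":{"type":"number"},"wz":{"type":"number"}}}},"claw":{"type":"number"},"grip_force":{"type":"number"}},"required":["rows"]}

```bash
ls; mkdir -p pics; cat > h.py <<'E'
import numpy as np, cv2
from station import manip
from scipy.spatial.transform import Rotation as R
def shot(cam,name=None):
    p,d=manip.read_camera(cam)
    if name: cv2.imwrite(f'pics/{name}.png',p)
    return p,d
def cloud(cam,d):
    c=manip.camera_info(cam); E=np.array(c['extrinsics'])
    v,u=np.mgrid[0:480,0:640]
    x=(u-c['cx'])/c['fx']; y=(v-c['cy'])/c['fy']
    a,b=x.copy(),y.copy()
    for _ in range(8):
        s=1+c['k1']*(a*a+b*b); a=x/s; b=y/s
    P=np.stack([a*d,-b*d,-d],-1)
    W=(P-E[:3,3])@E[:3,:3]
    W[d<=0]=np.nan
    return W
def proj(cam,P):
    c=manip.camera_info(cam); E=np.array(c['extrinsics'])
    q=np.atleast_2d(P)@E[:3,:3].T+E[:3,3]
    a=q[:,0]/-q[:,2]; b=-q[:,1]/-q[:,2]; s=1+c['k1']*(a*a+b*b)
    return np.stack([a*s*c['fx']+c['cx'],b*s*c['fy']+c['cy']],1)
E
python3 - <<'E'
from h import *
shot('top','top0');shot('side','side0')
for cam in('top','side'):
    for t in ['scanner','tin','label','tray','capsule','tongs','jaw_left','jaw_right','window','canister1','closed_tin','tin_lid']:
        print(cam,t,[(np.round(r['at']).tolist(),round(r['conf'],2),proj(cam,r['at']).round()[0].tolist()) for r in manip.look_for(t,cam)[:4]])
print(manip.observe())
E
```

```text
pics
top scanner [([585.0, 276.0, 77.0], 0.6, [176.0, 182.0])]
top tin [([491.0, 55.0, 32.0], 0.98, [280.0, 227.0]), ([495.0, 164.0, 46.0], 0.95, [230.0, 224.0]), ([612.0, 164.0, 49.0], 0.66, [230.0, 173.0]), ([633.0, -51.0, 28.0], 0.62, [326.0, 166.0])]
top label [([615.0, 167.0, 52.0], 0.97, [229.0, 172.0]), ([496.0, 166.0, 46.0], 0.83, [229.0, 224.0]), ([494.0, 54.0, 32.0], 0.71, [280.0, 226.0])]
top tray [([637.0, -133.0, 2.0], 0.85, [360.0, 168.0])]
top capsule [([621.0, -136.0, 47.0], 0.77, [364.0, 168.0]), ([718.0, 182.0, 18.0], 0.64, [226.0, 134.0]), ([612.0, 167.0, 51.0], 0.35, [229.0, 173.0])]
top tongs [([469.0, -117.0, 26.0], 0.6, [356.0, 236.0]), ([194.0, -309.0, 22.0], 0.55, [448.0, 360.0])]
top jaw_left [([198.0, -273.0, 22.0], 0.87, [431.0, 359.0]), ([431.0, -106.0, 22.0], 0.73, [352.0, 253.0])]
top jaw_right [([212.0, -326.0, 16.0], 0.95, [455.0, 351.0]), ([489.0, -112.0, 23.0], 0.75, [353.0, 228.0])]
top window [([589.0, 276.0, 74.0], 0.82, [177.0, 180.0])]
top canister1 [([633.0, -52.0, 26.0], 0.62, [326.0, 166.0]), ([609.0, -213.0, 23.0], 0.59, [396.0, 176.0])]
to
[... 1315 characters left out ...]
5.0], 0.76, [335.0, 207.0])]
{'time': 1.3, 'joints': array([6.03167908e+01, 2.16161369e+01, 4.64098855e+00, 7.30164022e+01,
       4.17042719e-04, 8.36794010e+01]), 'dq': array([ 0.05522697,  0.12456636,  0.01492344,  0.01911128, -0.10262597,
        0.06278491]), 'joint_efforts': array([ 1.81158008e-03, -4.63522589e+01,  2.70151931e+01,  3.12510010e-04,
        7.69966533e-06, -5.71655278e-06]), 'position': array([228.03905849, 527.89784879, 245.34514159]), 'tcp_rot': array([1.79991556e+02, 5.15710103e-04, 1.56637390e+02]), 'ft_force': array([-0.55440448,  0.19624031, -0.61736164]), 'moment': array([ 0.02787433, -0.00484449, -0.00490059]), 'grip_force': 0.0, 'grip_width': 85.45193404683157}
```

```bash
python3 - <<'E'
import cv2
a=cv2.imread('pics/top0.png'); b=cv2.imread('pics/side0.png')
cv2.imwrite('pics/topc.png',cv2.resize(a[90:390,130:490],(720,600),interpolation=cv2.INTER_CUBIC))
cv2.imwrite('pics/sidec.png',cv2.resize(b[150:300,220:420],(800,600),interpolation=cv2.INTER_CUBIC))
E
```

```text
(no output)
```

View pics/topc.png

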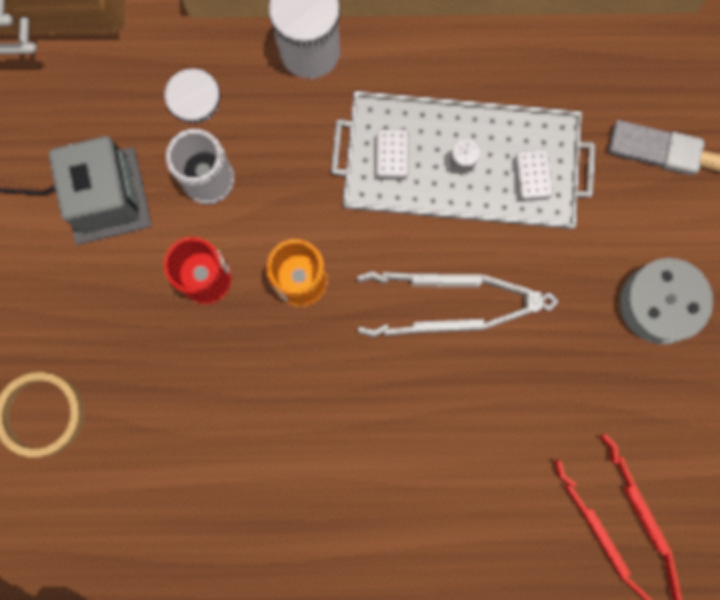

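View pics/sidec.png

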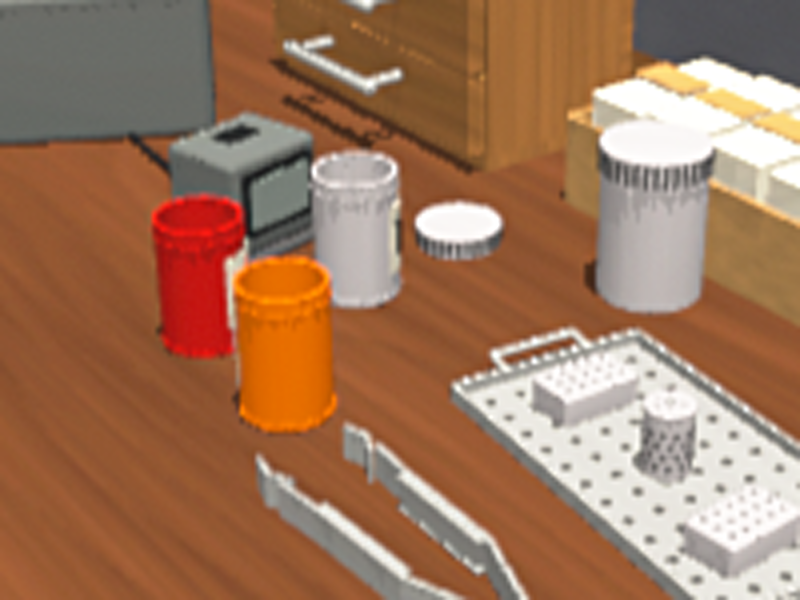

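The steel tin stands at crop (200,165), which is px (230,172) in the top picture. The red tin (230,224) and the orange one (280,226) are look-alikes. The steel tongs are at crop (450,300), with their jaws to the left (+y); the red pair is at lower right. The capsule is the round thing in the tray at crop (465,153). In the side crop, the tin's label shows on its right edge at (397,235).

```bash
cat > m.py <<'E'
from h import *
from scipy.optimize import least_squares
def circ(P,r=None):
    f=(lambda p:np.hypot(P[:,0]-p[0],P[:,1]-p[1])-(r or p[2]))
    s=least_squares(f,[*P[:,:2].mean(0),r or 30],loss='soft_l1'); return s.x.round(1)
def box(W,c,rad,z0,z1):
    m=(np.hypot(W[...,0]-c[0],W[...,1]-c[1])<rad)&(W[...,2]>z0)&(W[...,2]<z1); return m
E
python3 - <<'E'
from m import *
S={}
for cam in('top','side'):
    p,d=shot(cam); W=cloud(cam,d); S[cam]=(p,d,W); E=np.array(manip.camera_info(cam)['extrinsics'])
    print(cam,'campos',(-E[:3,:3].T@E[:3,3]).round(), 'fx',manip.camera_info(cam)['fx'])
    T=W[box(W,(612,164),42,86,95)]; print(' rim',len(T),circ(T),T[:,2].mean().round(1))
    T=W[box(W,(612,164),42,12,84)]; 
    o=np.hypot(T[:,0]-612,T[:,1]-164)>25; print(' side',o.sum(),circ(T[o]))
    T=W[box(W,(585,276),80,77,85)]; r=cv2.minAreaRect(T[:,:2].astype(np.float32)); print(' scanner',len(T),r,T[:,2].mean())
    T=W[box(W,(621,-136),30,44,52)]; print(' caps top',len(T),T.mean(0).round(1),circ(T))
    T=W[box(W,(621,-136),30,20,44)]; print(' caps side',len(T),circ(T,15))
    for c in((633,-52),(609,-213)):
        T=W[box(W,c,45,18,32)]; print(' can',len(T),cv2.minAreaRect(T[:,:2].astype(np.float32)))
    ms=manip.masks_of('tongs',cam)
    for m in ms:
        T=W[m['pixels']]; T=T[~np.isnan(T[:,0])]
        if len(T)>20: 
            k=(T[:,2]>15)&(T[:,2]<35);T=T[k]; print(' tongs',m['conf'],len(T),np.median(T,0).round(1))
    m=box(W,(470,-110),170,14,30)&(W[...,0]<540)&(W[...,0]>400); T=W[m]
    if len(T):
        np.save(f'tongs_{cam}.npy',T); print(len(T),T[:,2].mean())
        for y in range(-220,20,15):
            q=T[abs(T[:,1]-y)<5]
            if len(q): print('  y',y,len(q),q[:,0].min().round(),q[:,0].max().round(), np.sort(q[:,0]).round()[::max(1,len(q)//6)])
E
```

```text
top campos [ 309.  -17. 1001.] fx 438.58435442878874
 rim 111 [613.5 164.4  27.3] 88.4
 side 510 [612.4 163.7  27.3]
 scanner 505 ((593.4987182617188, 283.5867004394531), (78.8106460571289, 65.5693359375), 14.962740898132324) 78.4242677597115
 caps top 124 [ 627.9 -135.2   46.8] [ 627.6 -135.3   10.7]
 caps side 53 [ 628.5 -135.6   15. ]
 can 341 ((635.2529296875, -52.22136688232422), (32.77964782714844, 54.24604415893555), 89.12848663330078)
 can 365 ((608.4694213867188, -216.753173828125), (56.95241928100586, 36.85482406616211), 5.63958740234375)
 tongs 0.93 460 [ 466.5 -119.8   20.5]
 tongs 0.83 506 [ 198.3 -312.2   20.6]
541 20.60699430396308
  y -220 10 453.0 469.0 [453. 455. 457. 459. 462. 464. 465. 466. 468. 469.]
  y -205 32 448.0 473.0 [448. 451. 455. 459. 464. 469. 471.]
  y -190 16 442.0 478.0 [442. 444. 446. 448. 473. 475. 475. 476.]
  y -175 16 437.0 483.0 [437. 439. 440. 441. 478. 479. 480. 481.]
  y -160 16 432.0 488.0 [432. 435. 435. 438. 483. 485. 486. 487.]
  y -145 34 431.0 488.0 [431. 432. 435. 437. 483. 485. 488.]
  y -130 35 430.0 491.0 [430. 433. 435. 437. 483.
[... 1450 characters left out ...]
 436. 437. 441. 476. 477.]
  y -160 25 429.0 484.0 [429. 430. 431. 433. 481. 483. 484.]
  y -145 33 426.0 487.0 [426. 429. 431. 434. 480. 482. 486.]
  y -130 31 427.0 488.0 [427. 428. 430. 433. 480. 484. 488.]
  y -115 29 426.0 489.0 [426. 427. 429. 432. 434. 483. 485. 489.]
  y -100 26 426.0 488.0 [426. 427. 429. 432. 479. 482. 486.]
  y -85 22 425.0 488.0 [425. 426. 429. 431. 435. 482. 485. 488.]
  y -70 20 425.0 489.0 [425. 426. 427. 429. 486. 488. 489.]
  y -55 18 422.0 489.0 [422. 424. 424. 427. 486. 487.]
  y -40 21 423.0 491.0 [423. 425. 426. 428. 482. 485. 488.]
  y -25 17 423.0 490.0 [423. 423. 424. 425. 487. 487. 488. 490. 490.]
  y -10 6 426.0 489.0 [426. 429. 486. 486. 488. 489.]
```

```bash
python3 - <<'E'
from m import *
for cam in('top','side'):
    p,d=shot(cam); W=cloud(cam,d)
    m=box(W,(592,281),85,15,72)
    # front-face: points toward tin
    for a0 in (13,):
        u=np.array([-np.sin(np.radians(a0)),np.cos(np.radians(a0))])
        T=W[m]; s=(T[:,:2]-[592,281])@u; l=(T[:,:2]-[592,281])@[u[1],-u[0]]
        k=(s<-25)&(s>-48)&(abs(l)<38); T=T[k]
        print(cam,'front',len(T))
        if len(T)>30:
            q=least_squares(lambda q:(T[:,0]*np.sin(q[0])*-1+T[:,1]*np.cos(q[0]))-q[1],[0.2,100],loss='soft_l1',f_scale=1).x
            print(' yaw',np.degrees(q[0]),' s',q[1], 'centre s',[592,281]@np.array([-np.sin(q[0]),np.cos(q[0])]))
    m=box(W,(592,281),75,75,84); T=W[m][:,:2]
    # each boundary by lines: fit rect 84x70
    H=cv2.convexHull(T.astype(np.float32))[:,0]
    print(' rect',cv2.minAreaRect(T.astype(np.float32)))
    best=[]
    from scipy.spatial import cKDTree
    mu=m.astype(np.uint8); cs=cv2.findContours(mu,cv2.RETR_EXTERNAL,cv2.CHAIN_APPROX_NONE)[0]; c=max(cs,key=len)[:,0]; C=W[c[:,1],c[:,0]][:,:2]
    def f(q):
        r=C-q[:2]; cc,ss=np.cos(q[2]),np.sin(q[2]); x=abs(r[:,0]*cc+r[:,1]*ss)-q[3]; y=abs(-r[:,0]*ss+r[:,1]*cc)-q[4]
        return np.where(np.maximum(x,y)==x,x,y)
    s=least_squares(f,[592,281,.2,41,34],loss='soft_l1'); print(' rectfit',s.x[:2].round(1),np.degrees(s.x[2]),s.x[3:],s.cost,len(C))
    # tin label
    P=W-np.array([612,163.7,0]); r=np.hypot(P[...,0],P[...,1]); m=(r<34)&(r>23)&(W[...,2]>10)&(W[...,2]<84)
    ang=np.degrees(np.arctan2(P[...,1],P[...,0]))
    hsv=cv2.cvtColor(p,cv2.COLOR_BGR2HSV)
    print('campos dir')
    for a in range(-180,180,6):
        k=m&(abs(ang-a)<3)&(W[...,2]>35)&(W[...,2]<55)
        if k.sum()>2: print(a,k.sum(),np.median(p[k],0),np.median(hsv[k],0))
    cv2.imwrite(f'pics/tin_{cam}.png',cv2.resize(p[150:235,260:360] if cam=='side' else p[140:260,190:310],None,fx=6 if cam=='side' else 5,fy=6 if cam=='side' else 5,interpolation=cv2.INTER_CUBIC))
E
```

```text
top front 225
 yaw 11.07249791356588  s 127.23936511036332 centre s 162.07502848123454
 rect ((593.8643188476562, 283.48529052734375), (81.9398193359375, 67.90756225585938), 14.920801162719727)
 rectfit [593.9 283.5] 14.36423088194853 [38.5855234  31.13096526] 120.64966222342441 158
campos dir
-174 4 [117.  116.5 122. ] [  2.5  11.5 122. ]
-168 3 [118. 118. 123.] [  0.  12. 123.]
-162 4 [120. 120. 125.] [  0.  11. 125.]
-156 4 [120.  120.5 126.5] [  2.5  12.  126.5]
-150 3 [121. 121. 127.] [  0.  12. 127.]
-144 4 [123.  123.  128.5] [ 90.   12.  128.5]
-138 3 [124. 123. 129.] [175.  12. 129.]
-132 4 [124.  123.5 130. ] [  0.  12. 130.]
-126 4 [124. 123. 129.] [ 87.5  12.  129. ]
-120 4 [123.5 123.5 129.5] [ 87.5  12.  129.5]
-108 3 [123. 123. 129.] [  5.  12. 129.]
-102 3 [123. 123. 129.] [175.  12. 129.]
-18 3 [109. 109. 114.] [  0.  11. 114.]
-12 3 [108. 107. 113.] [  0.  14. 113.]
-6 3 [108. 108. 113.] [  0.  11. 113.]
0 4 [110.  109.5 115.5] [  0.   13.  115.5]
6 4 [113.  113.  118.5] [  0.   12.  118.5]
12 3 [115. 114. 120.] [175.  13. 120.]
18 5 [117. 117. 122.] [  4.  13. 122.
[... 1067 characters left out ...]
  9.  13. 188.]
-138 10 [182.  184.  191.5] [  8.5  13.  191.5]
-132 3 [181. 184. 192.] [  8.  15. 192.]
-126 9 [183. 186. 193.] [  8.  13. 193.]
-120 10 [184.  187.  194.5] [  8.   13.5 194.5]
-114 6 [185.5 188.  197. ] [  8.   14.5 197. ]
-108 8 [186. 188. 196.] [  5.5  13.  196. ]
-102 3 [180. 184. 191.] [ 11.  15. 191.]
-96 8 [177. 179. 187.] [  9.  14. 187.]
-90 5 [173. 175. 182.] [  7.  13. 182.]
-84 5 [170. 171. 177.] [  4.  10. 177.]
-72 6 [176.  192.  201.5] [ 18.   32.5 201.5]
-66 8 [177.  195.  204.5] [ 20.5  35.5 204.5]
-60 4 [167.5 189.  198. ] [ 21.  39. 198.]
-54 5 [80. 88. 90.] [23. 28. 90.]
168 3 [138. 139. 146.] [  4.  14. 146.]
174 4 [139.5 140.5 146.5] [  4.5  11.  146.5]
```

View pics/tin_side.png

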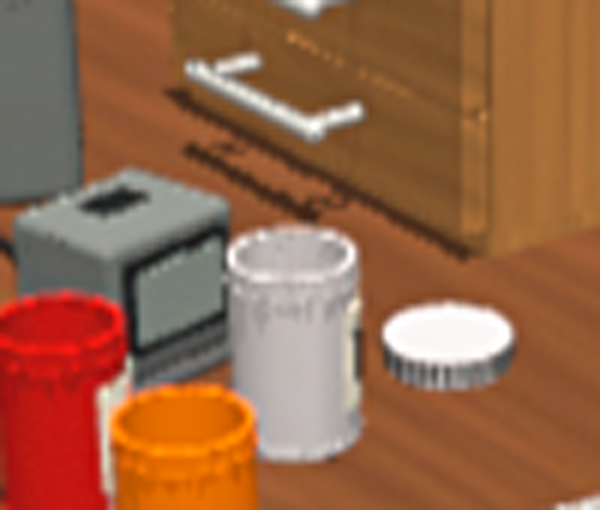

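```bash
cat >> h.py <<'E'
def to(x,y,z,frame=None):
    s=manip.observe(); Rm=R.from_euler('xyz',s['tcp_rot'] if frame is None else frame,degrees=True)
    d=Rm.inv().apply(np.array([x,y,z])-s['position']); print('t',round(s['time'],2),'pos',s['position'].round(1),'rot',s['tcp_rot'].round(2),'w',round(s['grip_width'],1),'f',round(s['grip_force'],1),'ft',s['ft_force'].round(1),'j',s['joints'].round(0)); print(' shift tool mm',d.round(1)); return d
E
python3 - <<'E'
from h import *
to(612,163.7,245); to(612,163.7,245,[180,0,135]); print(manip.tips_ahead)
E
```

```text
t 1.6 pos [228.1 527.9 245.4] rot [179.99   0.   156.64] w 85.3 f 0.0 ft [-0.6 -0.4  1.1] j [60. 22.  5. 73.  0. 84.]
 shift tool mm [-4.969e+02 -1.821e+02  3.000e-01]
t 1.6 pos [228.1 527.9 245.4] rot [179.99   0.   156.64] w 85.3 f 0.0 ft [-0.6 -0.4  1.1] j [60. 22.  5. 73.  0. 84.]
 shift tool mm [-5.29e+02  1.40e+01  4.00e-01]
14.0
```

Request:
drive_tool(rows=[{"wz": 0.126},{"wz": 0.126},{"wz": 0.126},{"dx": -0.04,"dy": 0.0014},{"dx": -0.04,"dy": 0.001},{"dx": -0.04,"dy": 0.001},{"dx": -0.04,"dy": 0.001},{"dx": -0.04,"dy": 0.001}], claw=1)

```text
$.rows[0]: bad value
```

Request:
drive_tool(rows=[{"dx": -0.04,"dy": 0.001},{"dx": -0.04,"dy": 0.001},{"dx": -0.04,"dy": 0.001},{"dx": -0.04,"dy": 0.001},{"dx": -0.04,"dy": 0.001},{"dx": -0.04,"dy": 0.001},{"dx": -0.04,"dy": 0.002},{"dx": -0.04,"dy": 0.002}])

```text
$.rows[0]: bad value
```

Request:
drive_tool(rows=[{"dx": -0.009},{},{}])

```text
$.rows[0]: bad value
```

```bash
python3 -c "
from h import *
to(612,163.7,78)"
```

```text
t 1.6 pos [228.1 527.9 245.4] rot [179.99   0.   156.64] w 85.3 f 0.0 ft [-0.6 -0.4  1.1] j [60. 22.  5. 73.  0. 84.]
 shift tool mm [-496.9 -182.1  167.3]
```

Request:
drive_tool(rows=[{"dx": 0,"dy": 0,"dz": 0,"wx": 0,"wy": 0,"wz": 0.126},{"dx": 0,"dy": 0,"dz": 0,"wx": 0,"wy": 0,"wz": 0.126},{"dx": 0,"dy": 0,"dz": 0,"wx": 0,"wy": 0,"wz": 0.126},{"dx": -0.04,"dy": 0.001,"dz": 0,"wx": 0,"wy": 0,"wz": 0},{"dx": -0.04,"dy": 0.001,"dz": 0,"wx": 0,"wy": 0,"wz": 0},{"dx": -0.04,"dy": 0.001,"dz": 0,"wx": 0,"wy": 0,"wz": 0},{"dx": -0.04,"dy": 0.001,"dz": 0,"wx": 0,"wy": 0,"wz": 0},{"dx": -0.04,"dy": 0.001,"dz": 0,"wx": 0,"wy": 0,"wz": 0}], claw=1)

```text
time: 2.4
position: [373.9, 388.8, 245.5]
tcp_rot: [180.0, 0.0, 135.0]
ft_force: [-0.1, -0.2, -1.0]
grip_width: 85.1
grip_force: 0.0
```

Request:
drive_tool(rows=[{"dx": -0.04,"dy": 0.001,"dz": 0,"wx": 0,"wy": 0,"wz": 0},{"dx": -0.04,"dy": 0.001,"dz": 0,"wx": 0,"wy": 0,"wz": 0},{"dx": -0.04,"dy": 0.001,"dz": 0,"wx": 0,"wy": 0,"wz": 0},{"dx": -0.04,"dy": 0.001,"dz": 0,"wx": 0,"wy": 0,"wz": 0},{"dx": -0.04,"dy": 0.001,"dz": 0,"wx": 0,"wy": 0,"wz": 0},{"dx": -0.04,"dy": 0.001,"dz": 0,"wx": 0,"wy": 0,"wz": 0},{"dx": -0.04,"dy": 0.001,"dz": 0,"wx": 0,"wy": 0,"wz": 0},{"dx": -0.04,"dy": 0.001,"dz": 0,"wx": 0,"wy": 0,"wz": 0}])

```text
time: 3.2
position: [605.9, 167.9, 245.4]
tcp_rot: [180.0, 0.0, 135.0]
ft_force: [0.4, 0.8, 0.1]
grip_width: 85.3
grip_force: 0.0
```

```bash
python3 -c "
from h import *
to(612,163.7,78)"
```

```text
t 3.2 pos [605.9 167.9 245.4] rot [179.98   0.   134.97] w 85.3 f 0.0 ft [0.4 0.8 0.1] j [10. 28. 15. 77.  0. 55.]
 shift tool mm [ -7.3   1.3 167.4]
```

Request:
drive_tool(rows=[{"dx": -0.007,"dy": 0.001,"dz": 0.02,"wx": 0,"wy": 0,"wz": 0},{"dx": 0,"dy": 0,"dz": 0.035,"wx": 0,"wy": 0,"wz": 0},{"dx": 0,"dy": 0,"dz": 0.035,"wx": 0,"wy": 0,"wz": 0},{"dx": 0,"dy": 0,"dz": 0.03,"wx": 0,"wy": 0,"wz": 0},{"dx": 0,"dy": 0,"dz": 0.025,"wx": 0,"wy": 0,"wz": 0},{"dx": 0,"dy": 0,"dz": 0.017,"wx": 0,"wy": 0,"wz": 0},{"dx": 0,"dy": 0,"dz": 0.006,"wx": 0,"wy": 0,"wz": 0},{"dx": 0,"dy": 0,"dz": 0,"wx": 0,"wy": 0,"wz": 0}])

```text
time: 4.0
position: [609.7, 164.9, 76.5]
tcp_rot: [-179.9, -0.1, 135.0]
ft_force: [0.3, -0.7, -0.2]
grip_width: 85.4
grip_force: 0.0
```

Request:
drive_tool(rows=[{"dx": 0,"dy": 0,"dz": 0,"wx": 0,"wy": 0,"wz": 0},{"dx": 0,"dy": 0,"dz": 0,"wx": 0,"wy": 0,"wz": 0},{"dx": 0,"dy": 0,"dz": 0,"wx": 0,"wy": 0,"wz": 0},{"dx": 0,"dy": 0,"dz": 0,"wx": 0,"wy": 0,"wz": 0},{"dx": 0,"dy": 0,"dz": 0,"wx": 0,"wy": 0,"wz": 0},{"dx": 0,"dy": 0,"dz": 0,"wx": 0,"wy": 0,"wz": 0}], claw=0.5, grip_force=25)

```text
time: 4.6
position: [611.8, 165.3, 79.1]
tcp_rot: [179.8, 0.1, 135.0]
ft_force: [-0.3, 0.5, 6.0]
grip_width: 56.0
grip_force: 27.1
```

Request:
drive_tool(rows=[{"dx": 0,"dy": 0,"dz": 0,"wx": 0,"wy": 0,"wz": 0.06},{"dx": 0,"dy": 0,"dz": 0,"wx": 0,"wy": 0,"wz": 0.12},{"dx": 0,"dy": 0,"dz": 0,"wx": 0,"wy": 0,"wz": 0.13},{"dx": 0,"dy": 0,"dz": 0,"wx": 0,"wy": 0,"wz": 0.13},{"dx": 0,"dy": 0,"dz": 0,"wx": 0,"wy": 0,"wz": 0.13},{"dx": 0,"dy": 0,"dz": 0,"wx": 0,"wy": 0,"wz": 0.12},{"dx": 0,"dy": 0,"dz": 0,"wx": 0,"wy": 0,"wz": 0.07},{"dx": 0,"dy": 0,"dz": 0,"wx": 0,"wy": 0,"wz": 0}])

```text
time: 5.4
position: [610.2, 163.4, 79.0]
tcp_rot: [180.0, 0.2, 91.3]
ft_force: [-3.2, -3.6, 11.0]
grip_width: 55.8
grip_force: 27.5
```

```bash
cat > lab.py <<'E'
from m import *
import sys
p,d=shot('side',sys.argv[1]); W=cloud('side',d)
to(611.5,164,78)
k0=box(W,(612,164),42,12,55); T=W[k0]; o=np.hypot(T[:,0]-612,T[:,1]-164)>22; c=circ(T[o],29); print('centre',c)
P=W-np.array([c[0],c[1],0]); r=np.hypot(P[...,0],P[...,1]); m=(r<33)&(r>24)
ang=np.degrees(np.arctan2(P[...,1],P[...,0])); hsv=cv2.cvtColor(p,cv2.COLOR_BGR2HSV)
for a in range(-200,-20,5):
    k=m&(abs((ang-a+180)%360-180)<2.5)&(W[...,2]>35)&(W[...,2]<55)
    if k.sum()>2: print(a,k.sum(),np.median(hsv[k],0),end=' ; ')
print([(np.round(r['at'],1).tolist(),round(r['conf'],2)) for r in manip.look_for('label','side')])
cv2.imwrite(f'pics/{sys.argv[1]}c.png',cv2.resize(p[140:245,240:360],None,fx=5,fy=5,interpolation=cv2.INTER_CUBIC))
# scanner front plane
rng=np.array([592,281]); ys=[]
u=np.array([-np.sin(.23),np.cos(.23)]); T=W[box(W,rng,85,22,70)]; s=(T[:,:2]-rng)@u; l=(T[:,:2]-rng)@[u[1],-u[0]]
T=T[(s<-25)&(s>-48)&(abs(l)<36)]
q=least_squares(lambda q:(-T[:,0]*np.sin(q[0])+T[:,1]*np.cos(q[0]))-q[1]-q[2]*(T[:,2]-45),[0.2,100,0],loss='soft_l1',f_scale=.5).x
print('scanner front yaw',len(T),np.degrees(q[0]))
E
python3 lab.py lab1
```

```text
t 5.45 pos [610.2 163.5  79. ] rot [179.98   0.18  91.38] w 55.9 f 27.5 ft [-3.4 -4.3 11.6] j [ 9. 33. -2. 55. -0. 98.]
 shift tool mm [0.5 1.3 1. ]
centre [609.2 160.6  29. ]
-180 3 [  8.  13. 149.] ; -175 5 [  8.  12. 155.] ; -170 5 [  3.  10. 168.] ; -165 6 [  8.   12.5 175. ] ; -160 3 [  8.  16. 180.] ; -155 6 [  7.5  14.  187. ] ; -150 6 [  7.   12.5 190. ] ; -145 6 [  9.  13. 191.] ; -140 6 [  8.5  13.  191.5] ; -135 9 [  9.  13. 194.] ; -130 3 [  3.  13. 195.] ; -125 4 [  4.5  12.5 195. ] ; -120 8 [  8.  14. 197.] ; -115 6 [ 21.5  34.  229. ] ; -110 7 [ 23.  34. 238.] ; -105 5 [ 20.  41. 200.] ; -100 6 [ 19.5  37.  128.5] ; -95 5 [22. 31. 78.] ; -90 4 [ 22.5  34.  125. ] ; -85 5 [ 21.  37. 132.] ; -80 5 [21. 33. 92.] ; -75 5 [23. 21. 73.] ; -70 5 [21. 29. 97.] ; -65 3 [60.  7. 38.] ; -60 3 [105.  33.  32.] ; -50 3 [11. 55. 45.] ; [([599.6, 136.0, 54.7], 0.97), ([477.4, 144.8, 65.0], 0.86), ([480.2, 34.2, 60.4], 0.71)]
scanner front yaw 217 11.326633558348265
```

View pics/lab1c.png

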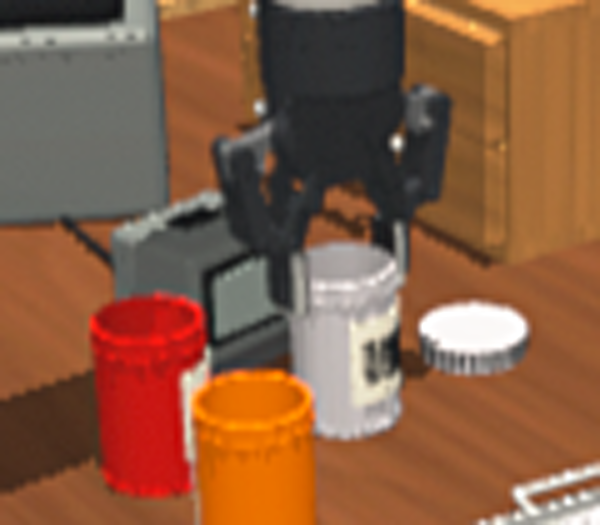

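Request:
drive_tool(rows=[{"dx": 0,"dy": 0,"dz": -0.001,"wx": 0,"wy": 0,"wz": 0.06},{"dx": 0,"dy": 0,"dz": -0.001,"wx": 0,"wy": 0,"wz": 0.12},{"dx": 0,"dy": 0,"dz": 0,"wx": 0,"wy": 0,"wz": 0.13},{"dx": 0,"dy": 0,"dz": 0,"wx": 0,"wy": 0,"wz": 0.13},{"dx": 0,"dy": 0,"dz": 0,"wx": 0,"wy": 0,"wz": 0.12},{"dx": 0,"dy": 0,"dz": 0,"wx": 0,"wy": 0,"wz": 0.05},{"dx": 0,"dy": 0,"dz": 0,"wx": 0,"wy": 0,"wz": 0},{"dx": 0,"dy": 0,"dz": 0,"wx": 0,"wy": 0,"wz": 0}])

```text
time: 6.3
position: [609.9, 164.8, 79.1]
tcp_rot: [-180.0, 0.0, 56.5]
ft_force: [-0.0, -1.1, -1.1]
grip_width: 56.1
grip_force: 27.0
```

```bash
python3 lab.py lab2
```

```text
t 6.35 pos [610.1 164.9  79. ] rot [-1.7997e+02  2.0000e-02  5.6540e+01] w 56.1 f 27.0 ft [-0.4  0.3 -1. ] j [  9.  33.  -2.  55.   0. 133.]
 shift tool mm [-0.   1.7  1. ]
centre [606.7 161.9  29. ]
-180 3 [  4.  11. 162.] ; -175 6 [  5.5  12.  162.5] ; -170 3 [  6.  11. 168.] ; -165 6 [  6.5  13.  174. ] ; -160 4 [  8.5  16.5 185.5] ; -150 5 [ 21.  38. 229.] ; -145 8 [ 22.   39.  233.5] ; -140 4 [ 20.   41.  154.5] ; -135 5 [ 20.  40. 158.] ; -130 6 [ 21.   39.  176.5] ; -125 7 [ 21.  33. 103.] ; -120 5 [ 21.  39. 185.] ; -115 7 [ 21.  40. 191.] ; -110 7 [ 21.  35. 136.] ; -105 4 [ 22.   34.5 117.5] ; -100 8 [20.  31.5 86.5] ; -95 5 [ 21.  35. 118.] ; -90 5 [ 21.  35. 102.] ; -85 4 [23. 27. 83.] ; -80 6 [19.  28.5 90. ] ; -75 3 [23. 31. 66.] ; -70 3 [24. 30. 86.] ; -65 5 [ 22.  39. 208.] ; -40 4 [ 16.   34.5 148.5] ; [([596.9, 140.7, 62.2], 0.98), ([478.9, 142.1, 62.7], 0.86), ([481.6, 35.7, 57.9], 0.79)]
scanner front yaw 221 12.774747194025068
```

View pics/lab2c.png

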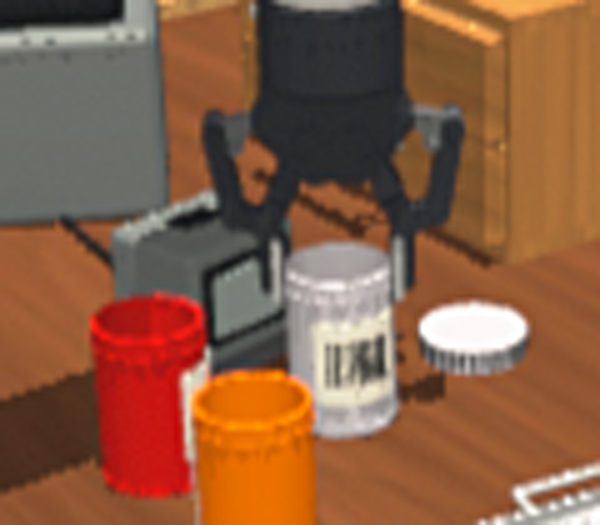

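The label now shows in full: left edge at crop x≈314, right edge ≈389, on a tin that spans 287–395. That puts its centre about 17° right of the line to the camera, a bearing of about -105.5°. Next I'll refine the scanner's yaw from image edges.

```bash
python3 - <<'E'
from h import *
def ray(cam,uv,z):
    c=manip.camera_info(cam);E=np.array(c['extrinsics']); K=np.array([[c['fx'],0,c['cx']],[0,c['fy'],c['cy']],[0,0,1.]])
    x=(uv[0]-c['cx'])/c['fx'];y=(uv[1]-c['cy'])/c['fy'];a,b=x,y
    for _ in range(8): s=1+c['k1']*(a*a+b*b);a=x/s;b=y/s
    d=E[:3,:3].T@np.array([a,-b,-1]);o=-E[:3,:3].T@E[:3,3]
    return o+d*(z-o[2])/d[2]
for cam,z in(('top',80),('side',80)):
    g=cv2.imread(f'pics/{cam}0.png',0); g=cv2.resize(g,None,fx=2,fy=2,interpolation=cv2.INTER_CUBIC)
    for l in cv2.createLineSegmentDetector().detect(g)[0][:,0]:
        p,q=(l[:2]-.5)/2,(l[2:]-.5)/2
        if np.hypot(*(p-q))<9: continue
        for zz in (80,10,0):
            A,B=ray(cam,p,zz),ray(cam,q,zz)
            if max(np.hypot(*(A[:2]-[590,281])),np.hypot(*(B[:2]-[590,281])))<80:
                print(cam,zz,p.round(1),q.round(1),A[:2].round(0),B[:2].round(0),'yaw mod90',round(np.degrees(np.arctan2(*(B-A)[1::-1]))%90,1),round(np.hypot(*(A-B)[:2])))
E
```

```text
top 80 [166.4 184.9] [164.  173.5] [578. 295.] [603. 302.] yaw mod90 13.8 26
top 10 [166.4 184.9] [164.  173.5] [598. 319.] [626. 326.] yaw mod90 13.8 28
top 0 [166.4 184.9] [164.  173.5] [601. 323.] [629. 329.] yaw mod90 13.8 29
top 80 [172.8 170.9] [175.1 182.8] [609. 283.] [582. 277.] yaw mod90 13.0 28
top 10 [172.8 170.9] [175.1 182.8] [632. 306.] [603. 299.] yaw mod90 13.0 30
top 0 [172.8 170.9] [175.1 182.8] [635. 309.] [606. 302.] yaw mod90 13.0 30
top 80 [154.1 166.3] [160.7 197.6] [620. 324.] [550. 306.] yaw mod90 13.9 72
top 80 [191.4 192.2] [184.4 159. ] [561. 241.] [636. 259.] yaw mod90 13.3 77
top 10 [191.4 192.2] [184.4 159. ] [580. 261.] [661. 280.] yaw mod90 13.3 83
top 0 [191.4 192.2] [184.4 159. ] [583. 264.] [664. 283.] yaw mod90 13.3 84
top 80 [188.5 165.6] [193.  186.8] [620. 249.] [573. 238.] yaw mod90 13.3 49
top 10 [188.5 165.6] [193.  186.8] [644. 270.] [593. 257.] yaw mod90 13.3 53
top 0 [188.5 165.6] [193.  186.8] [647. 273.] [595. 260.] yaw mod90 13.3 54
top 80 [161.8 199. ] [190.4 192.6] [546. 304.] [560. 243.] yaw mod90 12.5 62
top 10 [161.8 199. ] [190.
[... 205 characters left out ...]
op 80 [198.8 199.9] [173.1 206.1] [543. 225.] [530. 279.] yaw mod90 13.5 56
top 10 [198.8 199.9] [173.1 206.1] [561. 243.] [547. 302.] yaw mod90 13.5 60
top 0 [198.8 199.9] [173.1 206.1] [564. 246.] [550. 305.] yaw mod90 13.5 61
side 10 [282.1 195.7] [282.6 206.3] [629. 339.] [591. 273.] yaw mod90 60.4 76
side 10 [298.2 200. ] [298.9 213.9] [651. 283.] [603. 203.] yaw mod90 58.8 93
side 0 [298.2 200. ] [298.9 213.9] [662. 301.] [613. 220.] yaw mod90 58.8 95
side 80 [268.8 183.5] [257.  184.9] [565. 298.] [533. 309.] yaw mod90 70.3 34Traceback (most recent call last):
  File "<stdin>", line 14, in <module>
  File "<stdin>", line 3, in ray
ValueError: time passes only in moves, steps and waits
```

Request:
drive_tool(rows=[{"dx": 0,"dy": 0,"dz": 0,"wx": 0,"wy": 0,"wz": -0.07},{"dx": 0,"dy": 0,"dz": 0,"wx": 0,"wy": 0,"wz": -0.13},{"dx": 0,"dy": 0,"dz": 0,"wx": 0,"wy": 0,"wz": -0.14},{"dx": 0,"dy": 0,"dz": 0,"wx": 0,"wy": 0,"wz": -0.14},{"dx": 0,"dy": 0,"dz": 0,"wx": 0,"wy": 0,"wz": -0.14},{"dx": 0,"dy": 0,"dz": 0,"wx": 0,"wy": 0,"wz": -0.14},{"dx": 0,"dy": 0,"dz": 0,"wx": 0,"wy": 0,"wz": -0.14},{"dx": 0,"dy": 0,"dz": 0,"wx": 0,"wy": 0,"wz": -0.14}])

```text
time: 7.2
position: [610.6, 165.2, 79.1]
tcp_rot: [180.0, -0.0, 116.4]
ft_force: [-0.2, 0.5, -1.9]
grip_width: 56.1
grip_force: 26.9
```

Request:
drive_tool(rows=[{"dx": 0,"dy": 0,"dz": 0,"wx": 0,"wy": 0,"wz": -0.14},{"dx": 0,"dy": 0,"dz": 0,"wx": 0,"wy": 0,"wz": -0.14},{"dx": 0,"dy": 0,"dz": 0,"wx": 0,"wy": 0,"wz": -0.14},{"dx": 0,"dy": 0,"dz": 0,"wx": 0,"wy": 0,"wz": -0.14},{"dx": 0,"dy": 0,"dz": 0,"wx": 0,"wy": 0,"wz": -0.14},{"dx": 0,"dy": 0,"dz": 0,"wx": 0,"wy": 0,"wz": -0.14},{"dx": 0,"dy": 0,"dz": 0,"wx": 0,"wy": 0,"wz": -0.14},{"dx": 0,"dy": 0,"dz": 0,"wx": 0,"wy": 0,"wz": -0.14}])

```text
time: 8.0
position: [610.5, 165.0, 79.1]
tcp_rot: [180.0, 0.0, -179.4]
ft_force: [-0.6, -0.3, -1.8]
grip_width: 55.9
grip_force: 26.9
```

Request:
drive_tool(rows=[{"dx": 0,"dy": 0,"dz": 0,"wx": 0,"wy": 0,"wz": -0.14},{"dx": 0,"dy": 0,"dz": 0,"wx": 0,"wy": 0,"wz": -0.14},{"dx": 0,"dy": 0,"dz": 0,"wx": 0,"wy": 0,"wz": -0.14},{"dx": 0,"dy": 0,"dz": 0,"wx": 0,"wy": 0,"wz": -0.14},{"dx": 0,"dy": 0,"dz": 0,"wx": 0,"wy": 0,"wz": -0.14},{"dx": 0,"dy": 0,"dz": 0,"wx": 0,"wy": 0,"wz": -0.14},{"dx": 0,"dy": 0,"dz": 0,"wx": 0,"wy": 0,"wz": -0.14},{"dx": 0,"dy": 0,"dz": 0,"wx": 0,"wy": 0,"wz": -0.14}])

```text
time: 8.8
position: [610.7, 165.0, 79.1]
tcp_rot: [-180.0, 0.0, -115.2]
ft_force: [-0.2, -0.9, -1.6]
grip_width: 55.8
grip_force: 26.9
```

Request:
drive_tool(rows=[{"dx": 0,"dy": 0,"dz": 0,"wx": 0,"wy": 0,"wz": -0.14},{"dx": 0,"dy": 0,"dz": 0,"wx": 0,"wy": 0,"wz": -0.12},{"dx": 0,"dy": 0,"dz": 0,"wx": 0,"wy": 0,"wz": -0.08},{"dx": 0,"dy": 0,"dz": 0,"wx": 0,"wy": 0,"wz": -0.024},{"dx": 0,"dy": 0,"dz": 0,"wx": 0,"wy": 0,"wz": 0},{"dx": 0,"dy": 0,"dz": 0,"wx": 0,"wy": 0,"wz": 0},{"dx": 0,"dy": 0,"dz": 0,"wx": 0,"wy": 0,"wz": 0}])

```text
time: 9.5
position: [610.4, 165.0, 79.2]
tcp_rot: [180.0, 0.0, -94.8]
ft_force: [0.5, -0.0, -2.2]
grip_width: 56.2
grip_force: 26.9
```

Request:
drive_tool(rows=[{"dx": 0,"dy": 0,"dz": 0,"wx": 0,"wy": 0,"wz": 0},{"dx": 0,"dy": 0,"dz": 0,"wx": 0,"wy": 0,"wz": 0},{"dx": 0,"dy": 0,"dz": 0,"wx": 0,"wy": 0,"wz": 0},{"dx": 0,"dy": 0,"dz": 0,"wx": 0,"wy": 0,"wz": 0},{"dx": 0,"dy": 0,"dz": -0.02,"wx": 0,"wy": 0,"wz": 0},{"dx": 0,"dy": 0,"dz": -0.03,"wx": 0,"wy": 0,"wz": 0},{"dx": 0,"dy": 0,"dz": -0.04,"wx": 0,"wy": 0,"wz": 0},{"dx": 0,"dy": 0,"dz": -0.04,"wx": 0,"wy": 0,"wz": 0}], claw=1)

```text
time: 10.3
position: [609.9, 164.9, 210.3]
tcp_rot: [179.9, -0.0, -94.7]
ft_force: [0.6, 0.0, -0.4]
grip_width: 85.5
grip_force: 0.0
```

```bash
python3 lab.py lab3; python3 - <<'E'
from m import *
for cam in('top','side'):
    p,d=shot(cam,'af_'+cam); W=cloud(cam,d)
    T=W[box(W,(611,164),42,12,84)]; o=np.hypot(T[:,0]-611,T[:,1]-164)>24; print(cam,'tin',circ(T[o],29))
    m=box(W,(470,-110),170,14,30)&(W[...,0]<540)&(W[...,0]>400); T=W[m]; print('tongs y',T[:,1].min(),T[:,1].max())
to(459,-108,190)
E
```

```text
t 10.35 pos [613.3 165.5 218.6] rot [-1.794e+02  1.500e-01 -9.473e+01] w 85.3 f 0.0 ft [1.3 1.5 4.6] j [  9.  29.  12.  72.   0. -76.]
 shift tool mm [  2.    3.1 140.6]
centre [607.6 166.3  29. ]
-195 5 [ 10.  15. 145.] ; -180 3 [  5.  11. 157.] ; -175 5 [ 11.  12. 165.] ; -170 5 [ 11.  15. 167.] ; -160 4 [  7.5  13.  175.5] ; -155 6 [  6.   13.5 180. ] ; -150 5 [  8.  14. 186.] ; -145 4 [  8.5  14.5 191.5] ; -140 4 [  6.5  14.  197. ] ; -135 8 [  7.5  13.  197. ] ; -130 7 [  9.  13. 198.] ; -125 6 [  3.  14. 200.] ; -120 5 [  5.  14. 199.] ; -115 5 [  9.  14. 197.] ; -110 4 [  8.5  13.  196. ] ; -105 5 [  7.  12. 195.] ; -100 8 [  7.5  12.5 196. ] ; -95 6 [  8.  15. 193.] ; -90 5 [  4.  12. 188.] ; -85 6 [  6.   13.5 185.5] ; -80 4 [  6.5  14.  183.5] ; -75 5 [  7.  15. 181.] ; -70 4 [  8.5  14.5 180.5] ; -65 3 [  7.  13. 179.] ; -60 3 [  9.   9. 165.] ; -50 4 [171.    8.  163.5] ; [([478.1, 144.4, 61.7], 0.8), ([480.3, 33.9, 59.7], 0.75), ([598.2, 143.4, 58.3], 0.7)]
scanner front yaw 277 13.245411885811146
top tin [608.9 165.3  29. ]
tongs y -217.2681639302892 58.85838447574932
side tin [607.4 165.6  29. ]
tongs y -219.58368888112048 59.47714167880935
t 10.5 pos [611.5 165.1 210.8] rot [-1.798e+02  5.000e-02 -9.474e+01] w 85.4 f 0.0 ft [ 1.3  0.  -0.5] j [  9.  29.  11.  72.   0. -76.]
 shift tool mm [284.8 129.5  20.1]
```

View pics/lab3c.png

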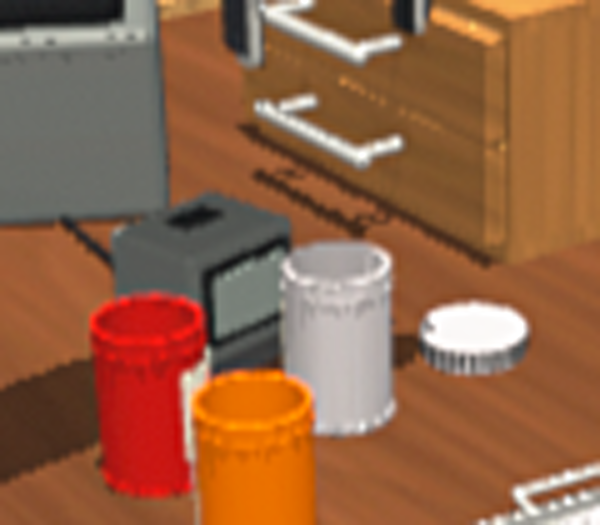

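Request:
drive_tool(rows=[{"dx": 0,"dy": 0,"dz": 0,"wx": 0,"wy": 0,"wz": -0.083},{"dx": 0.039,"dy": 0.0218,"dz": 0,"wx": 0,"wy": 0,"wz": 0},{"dx": 0.039,"dy": 0.0218,"dz": 0,"wx": 0,"wy": 0,"wz": 0},{"dx": 0.039,"dy": 0.0218,"dz": 0,"wx": 0,"wy": 0,"wz": 0},{"dx": 0.039,"dy": 0.0218,"dz": 0,"wx": 0,"wy": 0,"wz": 0},{"dx": 0.039,"dy": 0.0218,"dz": 0,"wx": 0,"wy": 0,"wz": 0},{"dx": 0.039,"dy": 0.0218,"dz": 0,"wx": 0,"wy": 0,"wz": 0},{"dx": 0.039,"dy": 0.0218,"dz": 0.02,"wx": 0,"wy": 0,"wz": 0}])

```text
time: 11.3
position: [457.6, -109.7, 189.6]
tcp_rot: [-179.9, -0.0, -90.0]
ft_force: [0.3, -1.0, -0.9]
grip_width: 85.5
grip_force: 0.0
```

Request:
drive_tool(rows=[{"dx": 0,"dy": 0,"dz": 0.03,"wx": 0,"wy": 0,"wz": 0},{"dx": 0,"dy": 0,"dz": 0.03,"wx": 0,"wy": 0,"wz": 0},{"dx": 0,"dy": 0,"dz": 0.02,"wx": 0,"wy": 0,"wz": 0},{"dx": 0,"dy": 0,"dz": 0,"wx": 0,"wy": 0,"wz": 0}])

```text
time: 11.7
position: [453.8, -106.7, 105.2]
tcp_rot: [179.5, 0.2, -90.0]
ft_force: [0.5, 0.7, -0.1]
grip_width: 85.6
grip_force: 0.0
```

```bash
python3 - <<'E'
from m import *
for cam in('top','side'):
    p,d=shot(cam,'tg_'+cam); W=cloud(cam,d)
    m=box(W,(470,-110),170,14,30)&(W[...,0]<540)&(W[...,0]>400)&(W[...,1]<20); T=W[m]
    print('tongs y',np.sort(T[:,1])[:3],np.sort(T[:,1])[-4:])
    for y in range(-210,10,20):
        q=T[abs(T[:,1]-y)<5]
        if len(q): print('  y',y,len(q),q[:,0].min().round(),q[:,0].max().round())
    hsv=cv2.cvtColor(p,cv2.COLOR_BGR2HSV); c=(608.5,165.4)
    P=W-np.array([*c,0]); ang=np.degrees(np.arctan2(P[...,1],P[...,0])); r=np.hypot(P[...,0],P[...,1])
    for a in range(100,260,6):
        k=(r<34)&(r>24)&(abs((ang-a+180)%360-180)<3)&(W[...,2]>32)&(W[...,2]<56)
        if k.sum()>1: print(a,k.sum(),np.median(hsv[k],0),end=';')
to(459,-108,15)
E
```

```text
tongs y [-49.49411183 -47.37815358 -47.17924347] [-13.12715259 -13.0779819  -12.32040828 -10.86615843]
  y -50 4 490.0 492.0
  y -30 9 489.0 494.0
  y -10 6 428.0 489.0
142 3 [ 14.  32. 105.];148 3 [ 13.  23. 103.];154 2 [ 3.  14.5 97.5];160 2 [ 0. 13. 96.];166 3 [174.  13.  95.];172 4 [174.5  14.   98.5];178 3 [  0.  13. 101.];184 4 [  0.  13. 102.];190 6 [ 87.  12. 103.];196 4 [ 87.5  13.  105. ];202 4 [173.5  12.  106.5];208 5 [175.  14. 109.];214 4 [  0.  14. 111.];220 4 [  0.   14.  111.5];226 4 [  3.   11.  111.5];232 5 [175.  14. 112.];238 4 [  2.5  14.  111. ];244 3 [  0.  12. 110.];250 3 [  0.  14. 110.];256 5 [  0.  12. 109.];tongs y [-218.91952746 -218.35259115 -218.15550404] [-13.25087792 -13.05130765 -13.03459381 -12.31493308]
  y -210 38 446.0 469.0
  y -190 26 437.0 474.0
  y -170 22 433.0 481.0
  y -150 31 428.0 487.0
  y -130 32 426.0 487.0
  y -110 31 426.0 488.0
  y -90 27 426.0 487.0
  y -70 20 425.0 490.0
  y -50 18 423.0 490.0
  y -30 12 421.0 489.0
  y -10 6 426.0 487.0
t 11.8 pos [ 456.8 -107.6  108.5] rot [ 1.7985e+02  7.0000e-02 -8.9970e+01] w 85.3 f 0.0 ft [0.1 0.4 0.5] j [ -21.   15.  -26.   49.    0. -111.]
 shift tool mm [ 0.5 -2.5 93.5]
```

Request:
drive_tool(rows=[{"dx": 0.004,"dy": 0,"dz": 0.02,"wx": 0,"wy": 0,"wz": 0},{"dx": 0,"dy": 0,"dz": 0.02,"wx": 0,"wy": 0,"wz": 0},{"dx": 0,"dy": 0,"dz": 0.02,"wx": 0,"wy": 0,"wz": 0},{"dx": 0,"dy": 0,"dz": 0.015,"wx": 0,"wy": 0,"wz": 0},{"dx": 0,"dy": 0,"dz": 0.01,"wx": 0,"wy": 0,"wz": 0},{"dx": 0,"dy": 0,"dz": 0.003,"wx": 0,"wy": 0,"wz": 0},{"dx": 0,"dy": 0,"dz": 0,"wx": 0,"wy": 0,"wz": 0},{"dx": 0,"dy": 0,"dz": 0,"wx": 0,"wy": 0,"wz": 0}])

```text
time: 12.6
position: [458.8, -112.3, 22.1]
tcp_rot: [-179.9, -0.0, -90.0]
ft_force: [-0.2, 0.4, -0.4]
grip_width: 85.6
grip_force: 0.0
```

Request:
drive_tool(rows=[{"dx": 0,"dy": 0,"dz": 0,"wx": 0,"wy": 0,"wz": 0},{"dx": 0,"dy": 0,"dz": 0,"wx": 0,"wy": 0,"wz": 0},{"dx": 0,"dy": 0,"dz": 0,"wx": 0,"wy": 0,"wz": 0},{"dx": 0,"dy": 0,"dz": 0,"wx": 0,"wy": 0,"wz": 0},{"dx": 0,"dy": 0,"dz": 0,"wx": 0,"wy": 0,"wz": 0},{"dx": 0,"dy": 0,"dz": 0,"wx": 0,"wy": 0,"wz": 0}], claw=0.65, grip_force=40)

```text
time: 13.2
position: [459.5, -112.2, 22.6]
tcp_rot: [-179.8, 0.0, -90.0]
ft_force: [-0.3, 1.1, 6.2]
grip_width: 55.9
grip_force: 11.6
```

Request:
drive_tool(rows=[{"dx": 0,"dy": 0,"dz": -0.004,"wx": 0,"wy": 0,"wz": 0},{"dx": 0,"dy": 0,"dz": -0.01,"wx": 0,"wy": 0,"wz": 0},{"dx": 0,"dy": 0,"dz": -0.015,"wx": 0,"wy": 0,"wz": 0},{"dx": 0,"dy": 0,"dz": -0.02,"wx": 0,"wy": 0,"wz": 0},{"dx": 0,"dy": 0,"dz": -0.02,"wx": 0,"wy": 0,"wz": 0},{"dx": 0,"dy": 0,"dz": -0.015,"wx": 0,"wy": 0,"wz": 0},{"dx": 0,"dy": 0,"dz": -0.006,"wx": 0,"wy": 0,"wz": 0},{"dx": 0,"dy": 0,"dz": 0,"wx": 0,"wy": 0,"wz": 0}])

```text
time: 14.0
position: [458.6, -112.4, 112.3]
tcp_rot: [-179.9, -0.0, -90.0]
ft_force: [-0.1, 0.1, -1.1]
grip_width: 55.6
grip_force: 9.2
```

```bash
python3 - <<'E'
from m import *
to(0,0,0)
for cam in('top','side'):
    p,d=shot(cam,'lift_'+cam); W=cloud(cam,d)
    for t in('jaw_left','jaw_right'): print(cam,t,[(np.round(r['at']).tolist(),round(r['conf'],2)) for r in manip.look_for(t,cam)[:3]])
    m=box(W,(459,-60),60,60,140)&(W[...,1]>-85)&(W[...,2]<120); T=W[m]
    for y in range(-80,5,10):
        q=T[abs(T[:,1]-y)<5]
        if len(q): print('  y',y,len(q),'x',q[:,0].min().round(),q[:,0].max().round(),'z',q[:,2].min().round(),q[:,2].max().round())
    print('tip',np.sort(T[:,1])[-3:])
    if cam=='side': cv2.imwrite('pics/lift_c.png',cv2.resize(p[190:330,230:400],None,fx=4,fy=4,interpolation=cv2.INTER_CUBIC))
E
```

```text
t 14.0 pos [ 458.6 -112.4  112.3] rot [-1.7989e+02 -4.0000e-02 -8.9980e+01] w 55.6 f 9.2 ft [-0.1  0.1 -1.1] j [ -21.   15.  -26.   49.    0. -111.]
 shift tool mm [-112.6  458.8  111.4]
top jaw_left [([194.0, -277.0, 24.0], 0.82), ([627.0, -404.0, 20.0], 0.23)]
top jaw_right [([216.0, -325.0, 18.0], 0.69), ([490.0, -35.0, 111.0], 0.63)]
  y -60 8 x 485.0 488.0 z 97.0 111.0
  y -50 13 x 485.0 487.0 z 96.0 113.0
  y -40 20 x 480.0 488.0 z 89.0 112.0
  y -30 28 x 429.0 488.0 z 92.0 114.0
  y -20 30 x 430.0 488.0 z 89.0 112.0
  y -10 13 x 432.0 485.0 z 88.0 114.0
tip [-11.40816287 -10.94273283 -10.82904572]
side jaw_left [([192.0, -276.0, 14.0], 0.86), ([428.0, -142.0, 102.0], 0.67)]
side jaw_right [([480.0, -117.0, 98.0], 0.69)]
  y -80 57 x 426.0 483.0 z 87.0 110.0
  y -70 50 x 426.0 483.0 z 87.0 110.0
  y -60 53 x 425.0 486.0 z 85.0 110.0
  y -50 44 x 425.0 484.0 z 85.0 110.0
  y -40 30 x 424.0 483.0 z 85.0 109.0
  y -30 34 x 424.0 430.0 z 87.0 110.0
  y -20 11 x 425.0 429.0 z 89.0 110.0
  y -10 4 x 428.0 431.0 z 90.0 107.0
tip [-14.13524379 -13.97060633 -10.70243107]
```

View pics/lift_c.png

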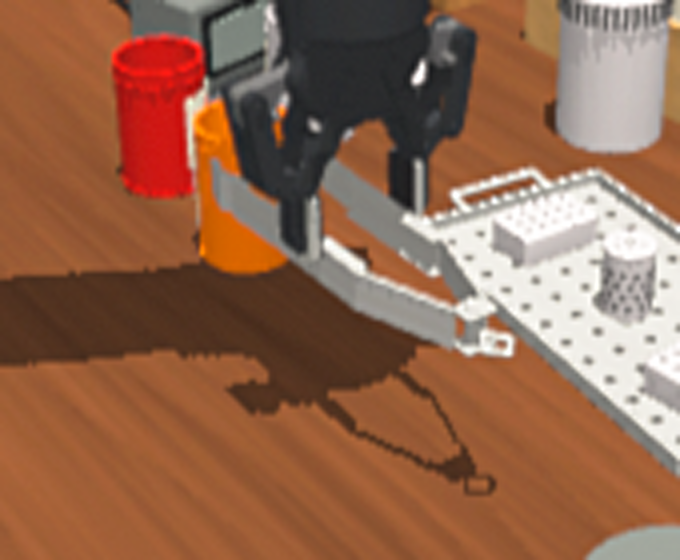

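Request:
drive_tool(rows=[{"dx": 0,"dy": 0,"dz": 0,"wx": 0,"wy": 0,"wz": 0.07},{"dx": 0,"dy": 0,"dz": 0,"wx": 0,"wy": 0,"wz": 0.12},{"dx": 0,"dy": 0,"dz": 0,"wx": 0,"wy": 0,"wz": 0.13},{"dx": 0,"dy": 0,"dz": 0,"wx": 0,"wy": 0,"wz": 0.13},{"dx": 0,"dy": 0,"dz": 0,"wx": 0,"wy": 0,"wz": 0.13},{"dx": 0,"dy": 0,"dz": 0,"wx": 0,"wy": 0,"wz": 0.13},{"dx": 0,"dy": 0,"dz": 0,"wx": 0,"wy": 0,"wz": 0.13},{"dx": 0,"dy": 0,"dz": 0,"wx": 0,"wy": 0,"wz": 0.13}])

```text
time: 15.1
position: [457.5, -111.9, 110.7]
tcp_rot: [179.9, -0.0, -145.9]
ft_force: [-0.1, 0.4, -1.8]
grip_width: 55.5
grip_force: 9.2
```

Request:
drive_tool(rows=[{"dx": 0,"dy": 0,"dz": 0,"wx": 0,"wy": 0,"wz": 0.13},{"dx": 0,"dy": 0,"dz": 0,"wx": 0,"wy": 0,"wz": 0.13},{"dx": 0,"dy": 0,"dz": 0,"wx": 0,"wy": 0,"wz": 0.13},{"dx": 0,"dy": 0,"dz": 0,"wx": 0,"wy": 0,"wz": 0.13},{"dx": 0,"dy": 0,"dz": 0,"wx": 0,"wy": 0,"wz": 0.13},{"dx": 0,"dy": 0,"dz": 0,"wx": 0,"wy": 0,"wz": 0.1},{"dx": 0,"dy": 0,"dz": 0,"wx": 0,"wy": 0,"wz": 0.025},{"dx": 0,"dy": 0,"dz": 0,"wx": 0,"wy": 0,"wz": 0}])

```text
time: 15.9
position: [457.7, -112.0, 110.9]
tcp_rot: [180.0, -0.0, 170.1]
ft_force: [0.6, -0.6, -0.9]
grip_width: 55.6
grip_force: 9.2
```

Request:
drive_tool(rows=[{"dx": -0.01,"dy": 0.002,"dz": 0.01,"wx": 0,"wy": 0,"wz": 0},{"dx": -0.015,"dy": 0.0025,"dz": 0.015,"wx": 0,"wy": 0,"wz": 0},{"dx": -0.015,"dy": 0.002,"dz": 0.015,"wx": 0,"wy": 0,"wz": 0},{"dx": 0,"dy": 0,"dz": 0.015,"wx": 0,"wy": 0,"wz": 0},{"dx": 0,"dy": 0,"dz": 0.01,"wx": 0,"wy": 0,"wz": 0},{"dx": 0,"dy": 0,"dz": 0.006,"wx": 0,"wy": 0,"wz": 0},{"dx": 0,"dy": 0,"dz": 0,"wx": 0,"wy": 0,"wz": 0},{"dx": 0,"dy": 0,"dz": 0,"wx": 0,"wy": 0,"wz": 0}])

```text
time: 16.7
position: [498.5, -112.6, 40.5]
tcp_rot: [180.0, 0.0, 170.0]
ft_force: [0.2, 0.1, -0.5]
grip_width: 55.6
grip_force: 9.2
```

```bash
cat > cap.py <<'E'
from m import *
import sys
d=to(543.3,-120.7,40.5)
s=manip.observe(); yaw=np.radians(s['tcp_rot'][2]-180); dr=np.array([np.cos(yaw),np.sin(yaw)]); lt=np.array([-dr[1],dr[0]]); o=s['position'][:2]
for cam in('top','side'):
    p,d=shot(cam,sys.argv[1]+cam); W=cloud(cam,d)
    f=(W[...,:2]-o)@dr; l=(W[...,:2]-o)@lt; z=W[...,2]
    m=(abs(l)<45)&(f>40)&(f<110)&(z>float(sys.argv[2]))&(z<float(sys.argv[3]))
    for a in range(45,110,8):
        k=m&(abs(f-a)<4)
        if k.sum(): print(cam,a,k.sum(),'l',np.percentile(l[k],[1,25,50,75,99]).round(0),'z',z[k].min().round(),z[k].max().round())
    T=W[box(W,(627,-135.5),22,43,52)]
    if len(T): c=T.mean(0); print('capsule top',len(T),c.round(1),'f',((c[:2]-o)@dr).round(1),'l',((c[:2]-o)@lt).round(1))
    if cam=='side':
        u,v=proj('side',[*(o+85*dr),s['position'][2]-10])[0].astype(int); cv2.imwrite(f'pics/{sys.argv[1]}c.png',cv2.resize(p[max(v-50,0):v+50,u-65:u+65],None,fx=5,fy=5,interpolation=cv2.INTER_CUBIC))
E
python3 cap.py pre 14 46
```

```text
t 16.7 pos [ 498.5 -112.6   40.5] rot [1.7999e+02 1.0000e-02 1.7005e+02] w 55.6 f 9.2 ft [ 0.2  0.1 -0.5] j [-20.  24. -25.  41.   0. -10.]
 shift tool mm [-45.5  -0.2  -0. ]
side 45 34 l [-32. -30. -29. -29.   8.] z 17.0 40.0
side 53 27 l [-31. -30. -29. -29. -27.] z 16.0 40.0
side 61 45 l [-32. -31. -29.  24.  28.] z 17.0 39.0
side 69 70 l [-32. -30.  20.  25.  29.] z 16.0 39.0
side 77 53 l [-31. -29. -27.  23.  27.] z 17.0 41.0
side 85 63 l [-34. -31. -28.  26.  30.] z 16.0 40.0
side 93 47 l [-30. -28.  21.  24.  27.] z 18.0 40.0
side 101 27 l [-28. -26.  23.  24.  27.] z 16.0 39.0
capsule top 85 [ 623.7 -137.9   46.3] f 127.7 l -3.3
```

View pics/prec.png

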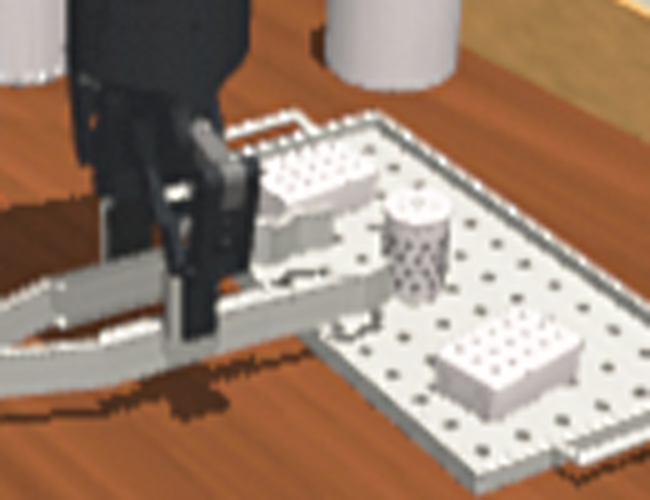

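Tongs level with the jaws open, in line with the capsule (crop 417,245). Moving in by 45 mm and squeezing.

Request:
drive_tool(rows=[{"dx": -0.005,"dy": 0,"dz": 0,"wx": 0,"wy": 0,"wz": 0},{"dx": -0.008,"dy": 0,"dz": 0,"wx": 0,"wy": 0,"wz": 0},{"dx": -0.01,"dy": 0,"dz": 0,"wx": 0,"wy": 0,"wz": 0},{"dx": -0.01,"dy": 0,"dz": 0,"wx": 0,"wy": 0,"wz": 0},{"dx": -0.008,"dy": 0,"dz": 0,"wx": 0,"wy": 0,"wz": 0},{"dx": -0.004,"dy": 0,"dz": 0,"wx": 0,"wy": 0,"wz": 0},{"dx": 0,"dy": 0,"dz": 0,"wx": 0,"wy": 0,"wz": 0},{"dx": 0,"dy": 0,"dz": 0,"wx": 0,"wy": 0,"wz": 0}])

```text
time: 17.6
position: [542.5, -120.2, 40.1]
tcp_rot: [180.0, -0.0, 170.0]
ft_force: [-0.6, -0.1, -1.1]
grip_width: 55.7
grip_force: 9.2
```

```bash
python3 cap.py at 14 46
```

```text
t 17.6 pos [ 542.5 -120.2   40.1] rot [ 1.7999e+02 -4.0000e-02  1.7005e+02] w 55.7 f 9.2 ft [-0.6 -0.1 -1.1] j [-19.  28. -18.  44.   0.  -9.]
 shift tool mm [-0.9 -0.3 -0.4]
side 45 30 l [-31. -30. -29. -28. -27.] z 16.0 39.0
side 53 28 l [-32. -30. -29. -28. -26.] z 16.0 39.0
side 61 32 l [-32. -30. -30. -29.  25.] z 16.0 40.0
side 69 98 l [-32. -25.  -3.  20.  30.] z 15.0 45.0
side 77 92 l [-32. -28. -13.  22.  27.] z 16.0 46.0
side 85 61 l [-32. -30. -15.  -7.  30.] z 16.0 46.0
side 93 42 l [-31. -28. -15. -11.  19.] z 19.0 46.0
side 101 10 l [-27. -26. -25. -25.  22.] z 16.0 37.0
capsule top 84 [ 623.8 -137.7   46.2] f 83.1 l -3.1
```

View pics/atc.png

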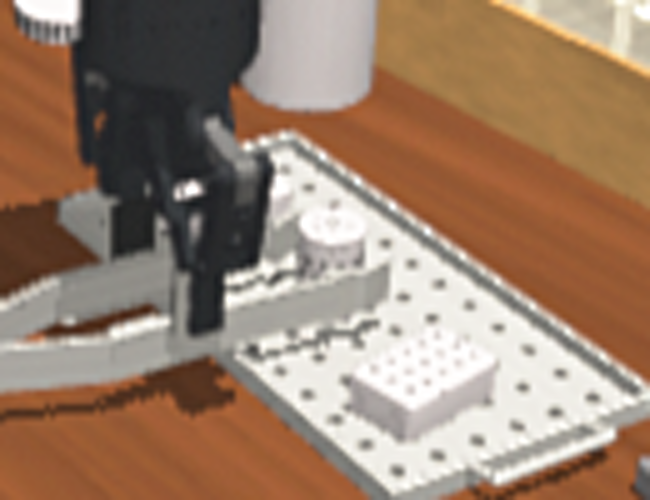

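The capsule stands between the jaws. Squeezing now.

Request:
drive_tool(rows=[{"dx": 0,"dy": 0,"dz": 0,"wx": 0,"wy": 0,"wz": 0},{"dx": 0,"dy": 0,"dz": 0,"wx": 0,"wy": 0,"wz": 0},{"dx": 0,"dy": 0,"dz": 0,"wx": 0,"wy": 0,"wz": 0},{"dx": 0,"dy": 0,"dz": 0,"wx": 0,"wy": 0,"wz": 0}], claw=0.55, grip_force=40)

```text
time: 18.1
position: [542.8, -120.4, 40.3]
tcp_rot: [180.0, 0.0, 170.0]
ft_force: [-0.1, 0.4, -1.6]
grip_width: 47.7
grip_force: 12.3
```

Request:
drive_tool(rows=[{"dx": 0,"dy": 0,"dz": 0,"wx": 0,"wy": 0,"wz": 0},{"dx": 0,"dy": 0,"dz": 0,"wx": 0,"wy": 0,"wz": 0},{"dx": 0,"dy": 0,"dz": 0,"wx": 0,"wy": 0,"wz": 0},{"dx": 0,"dy": 0,"dz": 0,"wx": 0,"wy": 0,"wz": 0},{"dx": 0,"dy": 0,"dz": 0,"wx": 0,"wy": 0,"wz": 0}], claw=0.35)

```text
time: 18.6
position: [542.8, -120.4, 40.3]
tcp_rot: [180.0, -0.0, 170.0]
ft_force: [-0.6, -0.6, -0.2]
grip_width: 42.7
grip_force: 40.5
```

Request:
drive_tool(rows=[{"dx": 0,"dy": 0,"dz": -0.004,"wx": 0,"wy": 0,"wz": 0},{"dx": 0,"dy": 0,"dz": -0.01,"wx": 0,"wy": 0,"wz": 0},{"dx": 0,"dy": 0,"dz": -0.018,"wx": 0,"wy": 0,"wz": 0},{"dx": 0,"dy": 0,"dz": -0.025,"wx": 0,"wy": 0,"wz": 0},{"dx": 0,"dy": 0,"dz": -0.025,"wx": 0,"wy": 0,"wz": 0},{"dx": 0,"dy": 0,"dz": -0.02,"wx": 0,"wy": 0,"wz": 0},{"dx": 0,"dy": 0,"dz": -0.013,"wx": 0,"wy": 0,"wz": 0},{"dx": 0,"dy": 0,"dz": 0,"wx": 0,"wy": 0,"wz": 0}])

```text
time: 19.4
position: [544.6, -121.0, 158.4]
tcp_rot: [-180.0, 0.3, 170.0]
ft_force: [0.7, -0.2, -0.7]
grip_width: 42.8
grip_force: 40.8
```

```bash
cat > cap2.py <<'E'
from m import *
import sys
s=manip.observe(); yaw=np.radians(s['tcp_rot'][2]-180); dr=np.array([np.cos(yaw),np.sin(yaw)]); o=s['position'][:2]; zt=s['position'][2]
to(0,0,0); e=o+84*dr; print('expect capsule',e.round(1))
for cam in('top','side'):
    p,d=shot(cam,sys.argv[1]+cam); W=cloud(cam,d); m=box(W,e,17,zt,zt+14); T=W[m]
    if len(T)>5: print(cam,'captop',len(T),T.mean(0).round(1),circ(T,None if len(T)<9 else 12))
    m=box(W,e,18,zt-42,zt-24); T=W[m]
    if len(T)>5: print(cam,'low side',len(T),circ(T,15),'zmin',np.percentile(T[:,2],2).round(1))
    T=W[box(W,(608.5,165.4),42,12,84)]; r=np.hypot(T[:,0]-608.5,T[:,1]-165.4)
    if (r>24).sum()>20: print(cam,'tin',circ(T[r>24],29))
u,v=proj('side',[*e,zt-20])[0].astype(int); p=cv2.imread(f'pics/{sys.argv[1]}side.png')
cv2.imwrite(f'pics/{sys.argv[1]}c.png',cv2.resize(p[max(v-50,0):v+50,u-65:u+65],None,fx=5,fy=5,interpolation=cv2.INTER_CUBIC))
E
python3 cap2.py up
```

```text
t 19.4 pos [ 544.6 -121.   158.4] rot [-179.96    0.31  170.04] w 42.8 f 40.8 ft [ 0.7 -0.2 -0.7] j [-19.  22.  -8.  60.   0.  -9.]
 shift tool mm [558.2  25.1 155.3]
expect capsule [ 627.4 -135.5]
top tin [608.8 165.3  29. ]
side captop 79 [ 624.6 -138.4  161.7] [ 626.  -137.3   12. ]
side low side 39 [ 627.4 -135.6   15. ] zmin 116.9
side tin [607.6 165.7  29. ]
```

View pics/upc.png

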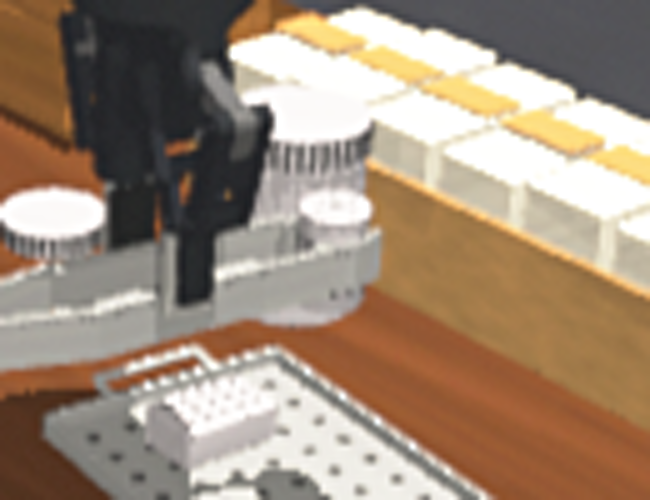

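Capsule held upright in the jaws. Next, turn by 25° and carry it over to the tin.

Request:
drive_tool(rows=[{"dx": 0,"dy": 0,"dz": 0,"wx": 0,"wy": 0,"wz": -0.05},{"dx": 0,"dy": 0,"dz": 0,"wx": 0,"wy": 0,"wz": -0.1},{"dx": 0,"dy": 0,"dz": 0,"wx": 0,"wy": 0,"wz": -0.12},{"dx": 0,"dy": 0,"dz": 0,"wx": 0,"wy": 0,"wz": -0.11},{"dx": 0,"dy": 0,"dz": 0,"wx": 0,"wy": 0,"wz": -0.056},{"dx": -0.002,"dy": 0.01,"dz": 0,"wx": 0,"wy": 0,"wz": 0},{"dx": -0.005,"dy": 0.022,"dz": 0,"wx": 0,"wy": 0,"wz": 0},{"dx": -0.006,"dy": 0.03,"dz": 0,"wx": 0,"wy": 0,"wz": 0}])

```text
time: 20.3
position: [538.8, -56.6, 154.4]
tcp_rot: [180.0, -0.1, -165.2]
ft_force: [-0.3, 0.5, -1.6]
grip_width: 42.6
grip_force: 40.8
```

Request:
drive_tool(rows=[{"dx": -0.007,"dy": 0.035,"dz": 0,"wx": 0,"wy": 0,"wz": 0},{"dx": -0.007,"dy": 0.035,"dz": 0,"wx": 0,"wy": 0,"wz": 0},{"dx": -0.007,"dy": 0.035,"dz": 0,"wx": 0,"wy": 0,"wz": 0},{"dx": -0.007,"dy": 0.033,"dz": 0,"wx": 0,"wy": 0,"wz": 0},{"dx": -0.006,"dy": 0.028,"dz": 0,"wx": 0,"wy": 0,"wz": 0},{"dx": -0.005,"dy": 0.02,"dz": 0,"wx": 0,"wy": 0,"wz": 0},{"dx": -0.002,"dy": 0.011,"dz": 0,"wx": 0,"wy": 0,"wz": 0},{"dx": 0,"dy": 0,"dz": 0,"wx": 0,"wy": 0,"wz": 0}])

```text
time: 21.1
position: [527.0, 145.1, 154.7]
tcp_rot: [180.0, -0.1, -164.9]
ft_force: [0.4, -0.2, -1.7]
grip_width: 42.5
grip_force: 40.9
```

Request:
drive_tool(rows=[{"dx": 0,"dy": 0,"dz": 0,"wx": 0,"wy": 0,"wz": 0},{"dx": 0,"dy": 0,"dz": 0,"wx": 0,"wy": 0,"wz": 0},{"dx": 0,"dy": 0,"dz": 0,"wx": 0,"wy": 0,"wz": 0}])

```text
time: 21.4
position: [527.9, 142.8, 155.3]
tcp_rot: [-180.0, -0.0, -165.1]
ft_force: [-0.1, 0.1, -2.0]
grip_width: 42.8
grip_force: 40.9
```

```bash
python3 cap2.py over; python3 -c "
from h import *
to(609-84*.966,165.3-84*.259,133)"
```

```text
t 21.4 pos [527.9 142.8 155.3] rot [-1.7999e+02 -1.0000e-02 -1.6507e+02] w 42.8 f 40.9 ft [-0.1  0.1 -2. ] j [  8.  21. -10.  59.  -0.  -6.]
 shift tool mm [546.9  -2.  155.3]
expect capsule [609.1 164.4]
top tin [606.6 165.5  29. ]
side captop 44 [606.9 159.8 159.2] [607.7 161.7  12. ]
side low side 28 [608.7 165.   15. ] zmin 115.9
side tin [607.4 165.8  29. ]
t 21.5 pos [528.  143.  155.3] rot [-180.      0.   -165.06] w 42.6 f 40.9 ft [ 0.3 -0.8 -1.3] j [  9.  21. -10.  59.  -0.  -6.]
 shift tool mm [-0.   0.5 22.3]
```

Request:
drive_tool(rows=[{"dx": 0.001,"dy": 0.001,"dz": 0.004,"wx": 0,"wy": 0,"wz": 0},{"dx": 0,"dy": 0,"dz": 0.006,"wx": 0,"wy": 0,"wz": 0},{"dx": 0,"dy": 0,"dz": 0.006,"wx": 0,"wy": 0,"wz": 0},{"dx": 0,"dy": 0,"dz": 0.004,"wx": 0,"wy": 0,"wz": 0},{"dx": 0,"dy": 0,"dz": 0,"wx": 0,"wy": 0,"wz": 0},{"dx": 0,"dy": 0,"dz": 0,"wx": 0,"wy": 0,"wz": 0},{"dx": 0,"dy": 0,"dz": 0,"wx": 0,"wy": 0,"wz": 0}])

```text
time: 22.2
position: [526.8, 144.5, 135.5]
tcp_rot: [180.0, 0.0, -165.0]
ft_force: [0.5, 0.4, -1.8]
grip_width: 42.6
grip_force: 40.9
```

```bash
python3 cap2.py fin
```

```text
t 22.2 pos [526.8 144.5 135.5] rot [ 1.8000e+02  3.0000e-02 -1.6497e+02] w 42.6 f 40.9 ft [ 0.5  0.4 -1.8] j [  9.  22. -12.  56.   0.  -6.]
 shift tool mm [546.3  -3.  135.2]
expect capsule [607.9 166.3]
top tin [607.  166.1  29. ]
side captop 47 [607.  163.1 139.2] [608.  165.2  12. ]
side low side 22 [608.3 167.4  15. ] zmin 94.5
side tin [607.5 165.9  29. ]
```

View pics/finc.png

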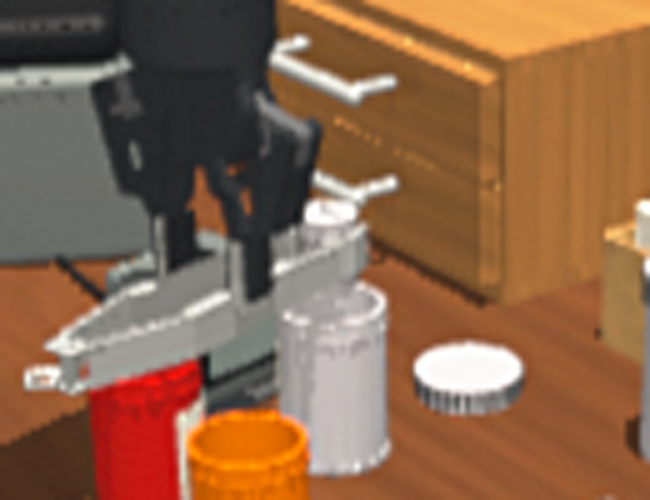

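The capsule is upright in the jaws over the tin's mouth (crop 335,235), centred to within about 1–2 mm and about 8 mm above the rim. The tin hasn't moved.

```bash
python3 -c "
from station import manip
print(manip.close_job())"
```

```text
the job is handed in; nothing more can be done
None
```

I handed the job in at about 22 s: the tin's label points at the scanner's window (about 103°, by my measurement) and the tin is released, and the squeezed tongs hold the capsule upright about 8 mm above its open mouth, though no verdict came back.

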